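# Crack the left-hand wheel nut of a grinding head

## Task

Get the grinding head on the bench ready for a wheel change: push the spindle lock fully home so that the spindle cannot turn, then push the spanner that sits on the wheel nut to loosen the nut by about a quarter turn. The nut has a left-hand thread, so it loosens clockwise seen from above; feel that it is giving and never force it against its seat, and stop at about a quarter turn so that the nut stays on its thread. Finally draw the spindle lock all the way back out, so that the head is not left locked, and leave everything else on the bench where it is.

Things in the scene. Friction and masses are not known exactly. Their poses are not given: they have to be found in the camera images.
- grinder: grey grinding head fixed to the bench, with a vertical spindle and a level brick-brown wheel (125 mm across, top 94 mm above the bench). Origin on the bench under the spindle axis; z up; +y points from the spindle to the spindle lock, +x along the lying round motor (82 mm thick, top 91 mm up, ending 194 mm from the axis). It never moves in a run; place and yaw differ each time.
- axis (a point): point on the vertical spindle axis at the spanner's mid-height, 108 mm above the bench; the threaded spindle end stands up to 128 mm
- spanner: steel ring spanner lying level, fixed on the wheel nut. Origin on the spindle axis at its mid-height, 108 mm above the bench; x axis along the handle to the free end, z up. Ring 58 mm across; handle 20 mm wide, 100 to 116 mm above the bench; far end, 28 mm wide, 169 mm from the axis. Beyond 65 mm from the axis there is free space under it; its loosening sweep is clear of motor and lock.
- handle (a point): centre of the spanner's handle, 120 mm from the spindle axis: a good place to push, on the side face
- nut (a joint): turn of the wheel nut and spanner relative to the spindle, rad: 0 = tight on its seat (start), grows as it loosens (clockwise from above), thread ends at 2.8. Stiff: 0.85 N m, about 7 N on the handle 120 mm out; stays where left. The tightening way (anticlockwise) is blocked solid at 0. It does not rise visibly.
- spindle (a joint): turn of the spindle with wheel, nut and spanner, rad, clockwise from above positive. With the lock out it turns easily (0.15 N m): pushing the spanner then only spins the wheel and does not loosen the nut. Lock home: held, with about 0.1 rad of play and give. Notches for the lock pin every 0.698 rad, one at 0; at the start it is close enough to 0 for the pin to enter.
- lock (a joint): spindle lock, m: 0 = drawn out (spindle free; starts within 3 mm of this), 0.028 = fully home (its pin in a notch of the spindle). Slides straight towards the spindle along the head's -y axis with about 3 N friction; stays where left.
- lock_tab (a point): centre of the lock's upright black tab, 80 mm above the bench: a plate 44 mm wide along the head's x axis, 12 mm thick in the sliding direction, standing from 60 to 94 mm up. 155 mm from the spindle axis when out, 127 mm when home; the rails beside its foot are 60 mm high, its round pin towards the spindle 68 mm. Push it on either face or pinch it from above.
- screwdriver_grip (a point): grip of a 200 mm screwdriver lying near the spanner; leave it
- spare_wheel: spare brick-brown wheel 125 mm across and 18 mm thick lying flat near the head; origin at the centre of its underside; leave it
- mug: white mug, 80 mm across, 95 mm high; leave it
- hammer_grip (a point): grip of a 300 mm hammer lying at the right; leave it
- tray: steel parts tray 200 x 140 x 40 mm at the left; leave it
- spray: spray can, 66 mm across, 190 mm high, far left; leave it

How it is judged:
On the way, in this order (a step that is already met when the one before it is completed fails the run):
1. the spindle lock is home (at least 23 of its 28 mm) with the nut still tight (value of joint lock above 0.023 m and value of joint nut below 0.2 rad), for 0.2 s.
2. the nut is loosened clockwise by about a quarter turn (1.25 to 2.0 rad) (value of joint nut between 1.25 and 2 rad), for 0.2 s.
3. the spindle lock is drawn back out (within 5 mm of its outer end) (value of joint lock below 0.005 m), for 0.2 s.
At the end, for the whole second after the job is handed in: The nut stands loosened clockwise by 1.25 to 2.0 rad from tight (72 to 115 degrees), the spindle lock is out (within 5 mm of its outer end), and the spanner is at rest (all of step 2 and value of joint lock below 0.005 m and angular speed of spanner below 0.1 rad/s); the robot touches nothing.
It fails at once if the fingers force the spanner with more than 60 N (contact force between the fingers and spanner above 60 N).
It fails at once if another thing on the bench is shifted by more than 30 mm (distance of any of screwdriver_grip, spare_wheel, mug, hammer_grip, tray, spray from where it was at the start of the episode above 0.03 m).
It also fails if it takes over 64 s, if anything falls off the work surface, if the arm or the gripper's body presses on something with over 40 N, if the wrist force passes 120 N, or if a joint passes its speed limit or range.

## Robot

A 6-joint arm with a two-finger parallel gripper is mounted at the origin on the work surface. World frame = base frame: x ahead of the robot, y to its left, z up, the work surface at z = 0. Lengths are in m, angles in rad, forces in N, time in s.
With the tool pointing down it reaches from about 0.225 to 0.875 m from the base axis. Payload 3.4 kg.
Tool frame: the origin (TCP) lies midway between the tips of the shut fingers; the grasp point (between the pads) lies 19 mm behind it (pinch_z is the distance from the TCP to the grasp point, in m); z points along the fingers, x is the direction in which the jaws open and shut, and the axes are right-handed (so a half turn about z gives the same grasp; the last joint's range is limited). The gripper opens to 85 mm and grips with 20 to 120 N. Pads are 22 mm wide; open, the fingers measure 114 mm over their backs; the gripper's body (76 mm by 85 mm) begins 54 mm behind the grasp point. The pads swing forward as they close: fully open they stand 13 mm farther back than shut.
Start: joints at [1.163, 0.276, 1.505, -0, 1.361, -0.121], TCP at [0.163, 0.552, 0.198] pointing down, gripper open.
Joint ranges: [-2.89, 2.89], [-0.75, 2.08], [0.22, 2.7], [-1.18, 4.32], [0.11, 2.71], [-2.7, 2.7]. Speed limits (rad/s): [2.57, 2.57, 3.14, 3.14, 3.14, 3.14].

## Interface

Orientations are given as [roll, pitch, yaw] about the fixed x, y, z axes, in that order (R = Rz(yaw) Ry(pitch) Rx(roll)).
In Python, from plant import get_obs, read_camera, hand_in, pinch_z gives the robot as it stands.
- The arm moves only by the tool servo_tool, never from a script. Its argument "motion" is a list of rows, each an object of numbers: "dx", "dy", "dz": the shift along the tool's x, y, z as a fraction of full scale; "ax", "ay", "az": the turn, a rotation vector about the tool's x, y, z as a fraction of full scale. A call has 1 to 20 rows; each row shifts and turns the commanded pose from where the row before left it, along the tool's axes as they then stand; what a row does not reach is not made up. Full scale, the value 1, is 0.1 m for a shift and pi rad for a turn. A row lasts 1/8 s, in which the tool goes at most 62.5 mm and 10.7 degrees, less where a joint would pass 70% of its speed; a pose out of reach is approached as far as the arm can. A call with a number of a shift or a turn outside -1 to 1 is refused whole. A call with a gripper value outside its range is refused whole. "fingers" is the gripper's target within -1 to 1 (shut at 1, half-way at 0, fully open at -1), set as the call begins (left out, the last holds). The fingers move at their own pace and stop on an object; the grip force is fixed at half the most. Time passes only in rows, so rows that do not move let the fingers close. It gives the time, the measured TCP pose, the force and the opening at its end, in the units of the state.
- get_obs(): the state, without advancing time (a new reading comes with each control period).
- read_camera(name): name is "scene" or "top"; returns a dict with "img" (420x560x3 uint8, red, green, blue), "fovy" (degrees; the focal length in pixels is half the picture's height over the tangent of half this angle, whatever the lens; pixels are square), "cx", "cy" (the principal point, pixels), "R" (3x3) and "t" (3): a world point X has camera coordinates R X + t. Camera axes: x right, y down, z forward; pixel columns grow to the right and rows downward; lengths in m; the calibration is good to about 2 mm. A picture is of the moment at which its call begins. There is no depth.
- hand_in(): hands the job in, once; it reports no verdict.
The state is a dict: "time_s": time; "joints": joint angles; "dq": joint speeds; "effort": joint torques, N m; "ee_pos": TCP position; "ee_rot": TCP orientation; "wrist_force": force on the tool from outside, world axes, zero at the start; "wrist_torque": the same for the moment, N m; "opening": finger opening in m.
Only numpy, scipy, OpenCV 4.12 (cv2) and the standard library are available. Lean on these libraries where they do the work, as an engineer would, in place of code of your own. Each camera call takes 0.05 s, during which the arm holds its last target. There are 200 camera calls.

## Working session

There is one attempt and no reset: what is moved stays moved. The work goes in short steps, Python scripts to look and compute and a tool call to move; the robot and the scene stay as the last step left them, time stands still between calls to the robot, and variables do not carry over. Pictures are saved under pics/ and viewed, about 8 in all and at most 12, crops included, and the job is handed in when it is done.

Besides the shell and the picture viewer there is one more tool, called after ">>>" as name(argument=value, ...) on one line, values as JSON. servo_tool: Moves the arm, as the interface text tells. Its arguments: {"type":"object","properties":{"motion":{"type":"array"},"fingers":{"type":"number"}},"required":["motion"]}

```bash
mkdir -p pics; cat > h.py <<'E'
import numpy as np, cv2
from plant import get_obs, read_camera, hand_in, pinch_z
def snap(n,f):
    c=read_camera(n); cv2.imwrite('pics/'+f,c['img'][:,:,::-1]); return c
def ray(c,u,v,z):
    f=210/np.tan(np.radians(c['fovy'])/2)
    d=c['R'].T@np.array([(u-c['cx'])/f,(v-c['cy'])/f,1]); o=-c['R'].T@c['t']
    return o+d*(z-o[2])/d[2]
def proj(c,X):
    f=210/np.tan(np.radians(c['fovy'])/2); p=c['R']@np.array(X)+c['t']
    return f*p[0]/p[2]+c['cx'],f*p[1]/p[2]+c['cy']
E
python3 - <<'E'
from h import *
import pickle
print(get_obs(),pinch_z)
for n in('top','scene'):
    c=snap(n,n+'1.png'); pickle.dump(c,open(n+'1.pkl','wb')); print(n,c['fovy'],c['cx'],c['cy'],-c['R'].T@c['t'])
E
```

```text
{'time_s': 0.0, 'joints': array([ 1.16299864e+00,  2.76587307e-01,  1.50611634e+00,  4.37888089e-05,
        1.36070954e+00, -1.20997429e-01]), 'dq': array([ 1.37684818e-03,  8.04975137e-04,  2.03813106e-05, -1.16328544e-03,
        3.03776480e-03,  2.31430488e-03]), 'effort': array([ 5.28967503e-04, -4.16783845e+01, -2.45805538e+01,  9.25563609e-05,
        1.12081561e-02,  1.15265672e-05]), 'ee_pos': array([0.16241302, 0.55097813, 0.19685085]), 'ee_rot': array([-3.14133041e+00,  1.80205992e-03,  1.28398714e+00]), 'wrist_force': array([-0.22880009,  0.29295359,  0.29611679]), 'wrist_torque': array([-0.00112083,  0.02188669,  0.01780251]), 'opening': 0.0850931107067815} 0.0187
top 45.5520418573581 281.21591284911995 208.41833990090817 [ 0.29250035 -0.02191485  1.36951172]
scene 52.388523143189154 278.21295580404256 207.07431614018807 [ 1.01556924 -0.77337608  0.9746099 ]
```

View pics/top1.png

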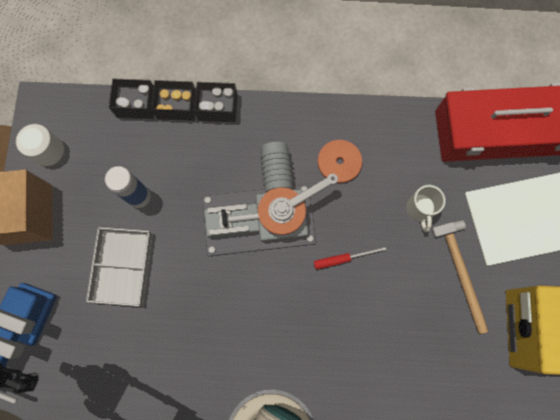

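View pics/scene1.png

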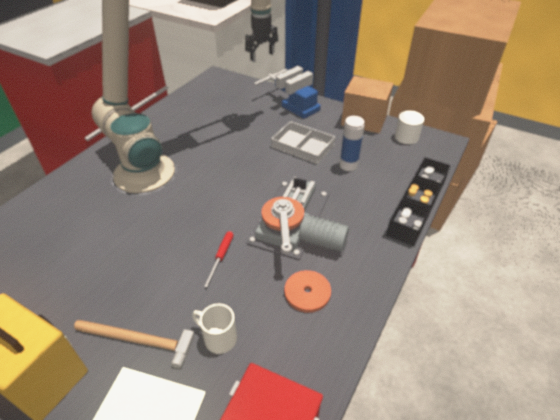

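The top view shows the spindle at about (282,210), the lock tab near (225,218), the spanner end near (334,179), and the motor pointing up. Next I'll enlarge both views.

```bash
python3 - <<'E'
from h import *
import pickle
t=pickle.load(open('top1.pkl','rb'));s=pickle.load(open('scene1.pkl','rb'))
a=t['img'][130:275,195:365,::-1]; b=s['img'][170:285,235:355,::-1]
A=cv2.resize(a,None,fx=4.6,fy=4.1,interpolation=cv2.INTER_CUBIC)
A=cv2.resize(a,(680,580),interpolation=cv2.INTER_CUBIC) # x4
B=cv2.resize(b,(600,575),interpolation=cv2.INTER_CUBIC) # x5
cv2.imwrite('pics/a.png',A);cv2.imwrite('pics/b.png',B)
for u,v,z in [(282,210,.128),(334,179,.108),(225,218,.094),(428,203,.09),(340,161,.018),(350,258,.02)]: print(u,v,ray(t,u,v,z).round(3))
E
```

```text
282 210 [ 0.565 -0.005  0.128]
334 179 [ 0.658 -0.137  0.108]
225 218 [0.545 0.143 0.094]
428 203 [ 0.608 -0.386  0.09 ]
340 161 [ 0.738 -0.161  0.018]
350 258 [ 0.464 -0.193  0.02 ]
```

View pics/a.png

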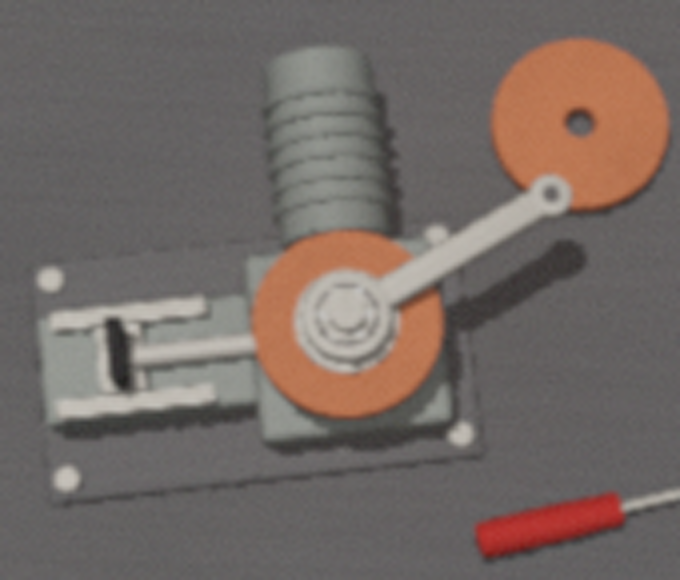

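View pics/b.png

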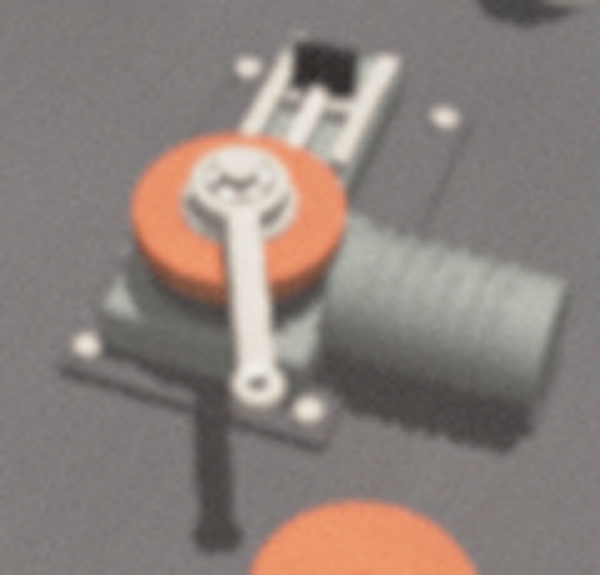

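```bash
python3 - <<'E'
from h import *
import pickle
t=pickle.load(open('top1.pkl','rb'));s=pickle.load(open('scene1.pkl','rb'))
A=lambda u,v,z:ray(t,195+u/4,130+v/4,z)
B=lambda u,v,z:ray(s,235+u/5,170+v/5,z)
hsv=cv2.cvtColor(t['img'],cv2.COLOR_RGB2HSV)
sp=A(346,310,.128); w=A(346,323,.094); print('spindle',sp,'wheel',w,'scene spindle',B(240,182,.128))
e=A(551,193,.116); e2=B(259,384,.116); print('end',e,e2)
bl=[A(*p,.008) for p in((50,279),(67,479),(460,434),(437,233))]
for d in (bl[0]-bl[3],bl[1]-bl[2]): print('yaw y axis',np.degrees(np.arctan2(d[1],d[0])))
print('tab',A(118,353,.094),'scene tab',B(326,50,.094))
for n in(sp,w):
  d=A(118,353,.094)-n; print('tab',np.hypot(*d[:2]),np.degrees(np.arctan2(d[1],d[0])))
  d=e-n; print('end',np.hypot(*d[:2]),np.degrees(np.arctan2(d[1],d[0])))
E
```

```text
spindle [ 0.57136443 -0.00342447  0.128     ] wheel [ 0.57031409 -0.00329508  0.094     ] scene spindle [ 0.58195751 -0.01634579  0.128     ]
end [ 0.65760488 -0.13306687  0.116     ] [ 0.66061713 -0.13291933  0.116     ]
yaw y axis 99.40569837025134
yaw y axis 99.03619915447473
tab [0.54408151 0.14409522 0.094     ] scene tab [0.55182578 0.14518051 0.094     ]
tab 0.15002138484817754 100.4781324359209
end 0.15570666423603147 -56.36743712947473
tab 0.1497065432626721 100.09185038223184
end 0.15639820060508924 -56.07331151877845
```

>>> servo_tool(motion=[{"dx":-0.2,"dy":0.344},{"dx":-0.2,"dy":0.344},{"dx":-0.2,"dy":0.344},{"dx":-0.2,"dy":0.344},{"dx":-0.2,"dy":0.344},{"dx":-0.2,"dy":0.344},{"dx":-0.2,"dy":0.344},{"dx":-0.2,"dy":0.344},{"dx":-0.2,"dy":0.344},{"dx":-0.2,"dy":0.344},{"dx":-0.2,"dy":0.344},{"dx":-0.2,"dy":0.344},{"dx":-0.2,"dy":0.344},{"dx":-0.2,"dy":0.344},{"az":-0.036},{"az":-0.036},{"az":-0.036},{"az":-0.036},{"dx":0}], fingers=0)

```text
invalid input
```

>>> servo_tool(motion=[{"dx":-0.2,"dy":0.344,"dz":0.0,"ax":0.0,"ay":0.0,"az":0.0}], fingers=0)

```text
time_s: 0.22
ee_pos: [0.1891, 0.5235, 0.1969]
ee_rot: [-3.141, 0.0, 1.287]
wrist_force: [1.0, 0.0, -0.2]
opening: 0.07
```

>>> servo_tool(motion=[{"dx":-0.26,"dy":0.447,"dz":0,"ax":0,"ay":0,"az":0},{"dx":-0.26,"dy":0.447,"dz":0,"ax":0,"ay":0,"az":0},{"dx":-0.26,"dy":0.447,"dz":0,"ax":0,"ay":0,"az":0},{"dx":-0.26,"dy":0.447,"dz":0,"ax":0,"ay":0,"az":0},{"dx":-0.26,"dy":0.447,"dz":0,"ax":0,"ay":0,"az":0},{"dx":-0.26,"dy":0.447,"dz":0,"ax":0,"ay":0,"az":0},{"dx":-0.26,"dy":0.447,"dz":0,"ax":0,"ay":0,"az":0},{"dx":-0.26,"dy":0.447,"dz":0,"ax":0,"ay":0,"az":0},{"dx":-0.26,"dy":0.447,"dz":0,"ax":0,"ay":0,"az":0},{"dx":-0.26,"dy":0.447,"dz":0,"ax":0,"ay":0,"az":0},{"dx":0,"dy":0,"dz":0,"ax":0,"ay":0,"az":-0.036},{"dx":0,"dy":0,"dz":0,"ax":0,"ay":0,"az":-0.036},{"dx":0,"dy":0,"dz":0,"ax":0,"ay":0,"az":-0.036},{"dx":0,"dy":0,"dz":0,"ax":0,"ay":0,"az":-0.036},{"dx":0,"dy":0,"dz":0,"ax":0,"ay":0,"az":0}])

```text
time_s: 2.1
ee_pos: [0.5449, 0.1467, 0.1973]
ee_rot: [-3.141, -0.0, 1.735]
wrist_force: [0.0, 0.3, -0.7]
opening: 0.0427
```

>>> servo_tool(motion=[{"dx":0,"dy":0,"dz":0.3,"ax":0,"ay":0,"az":0},{"dx":0,"dy":0,"dz":0.3,"ax":0,"ay":0,"az":0},{"dx":0,"dy":0,"dz":0.2,"ax":0,"ay":0,"az":0},{"dx":0,"dy":0,"dz":0.2,"ax":0,"ay":0,"az":0},{"dx":0,"dy":0,"dz":0.23,"ax":0,"ay":0,"az":0},{"dx":0,"dy":0,"dz":0,"ax":0,"ay":0,"az":0}])

```text
time_s: 2.85
ee_pos: [0.5434, 0.1466, 0.0729]
ee_rot: [-3.137, -0.0, 1.735]
wrist_force: [0.5, 0.1, 0.7]
opening: 0.0431
```

>>> servo_tool(motion=[{"dx":0,"dy":0,"dz":0,"ax":0,"ay":0,"az":0},{"dx":0,"dy":0,"dz":0,"ax":0,"ay":0,"az":0},{"dx":0,"dy":0,"dz":0,"ax":0,"ay":0,"az":0},{"dx":0,"dy":0,"dz":0,"ax":0,"ay":0,"az":0}], fingers=1)

```text
time_s: 3.35
ee_pos: [0.5454, 0.1469, 0.0752]
ee_rot: [3.141, -0.0, 1.736]
wrist_force: [0.2, -0.0, 0.1]
opening: 0.0003
```

The fingers closed on nothing, so I'll take another picture.

```bash
python3 - <<'E'
from h import *
s=snap('scene','s2.png');t=snap('top','t2.png')
b=cv2.resize(s['img'][150:260,235:345,::-1],(550,550),interpolation=cv2.INTER_CUBIC)
a=cv2.resize(t['img'][170:250,190:300,::-1],(750,545),interpolation=cv2.INTER_CUBIC)
cv2.imwrite('pics/b2.png',b);o=get_obs();print(o['ee_pos'],o['opening'])
print(proj(s,[.5455,.148,.094]),proj(s,o['ee_pos']))
E
```

```text
[0.54530959 0.14682379 0.07494879] -2.0952130235860923e-05
(np.float64(298.8632540836107), np.float64(178.84760602708772)) (np.float64(298.4690152358518), np.float64(183.57394838900177))
```

View pics/b2.png

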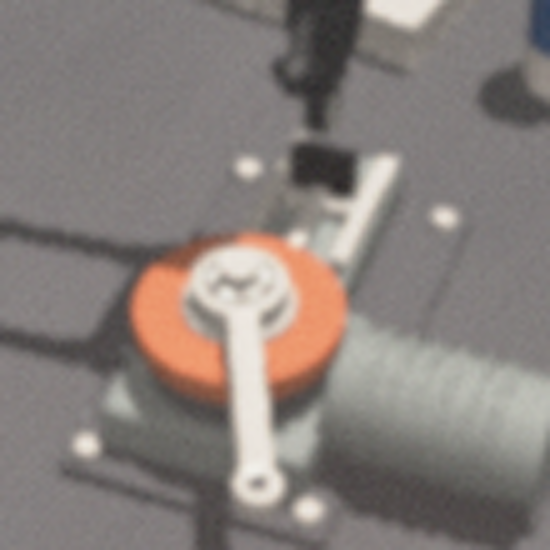

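```bash
python3 - <<'E'
from h import *
s=cv2.imread('pics/s2.png');t=cv2.imread('pics/t2.png');s1=cv2.imread('pics/scene1.png');t1=cv2.imread('pics/top1.png')
g=lambda i:np.clip(255*(i/255.)**.5,0,255).astype('uint8')
R=lambda i:cv2.resize(g(i),(400,300),interpolation=cv2.INTER_CUBIC)
sc=lambda i:R(i[155:200,270:330]); tc=lambda i:R(i[195:240,195:255])
cv2.imwrite('pics/c.png',np.vstack([np.hstack([sc(s1),sc(s)]),np.hstack([tc(t1),tc(t)])]))
E
```

```text
(no output)
```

View pics/c.png

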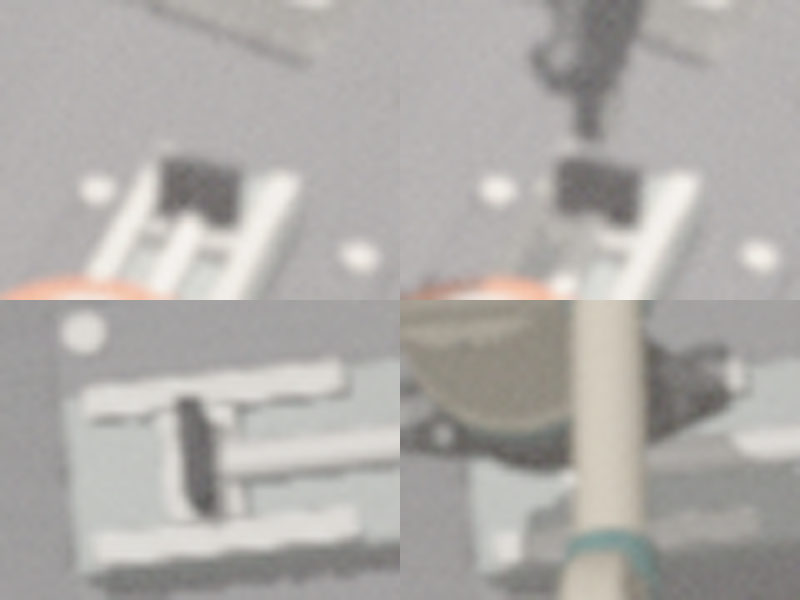

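```bash
python3 - <<'E'
from h import *
import pickle
s=pickle.load(open('scene1.pkl','rb'));t=pickle.load(open('top1.pkl','rb'))
print('start TCP',proj(s,[.1624,.551,.197]),proj(t,[.1624,.551,.197]))
for z in(.075,.085,.095,.105,.115): print(z,proj(s,[.5453,.1468,z]))
for y in(.15,.16,.17,.18): print(y,proj(s,[.5453,y,.075]))
# tab silhouette corners in scene
ax=np.array([.5708,-.0034]);yd=np.array([np.cos(np.radians(99.3)),np.sin(np.radians(99.3))]);xd=np.array([yd[1],-yd[0]])
for d in(.146,.152,.158):
  for k in(-.022,.022):
    p=ax+d*yd+k*xd
    print(d,k,p.round(3),[np.round((np.array(proj(s,[*p,z]))-[270,155])*6.667) for z in(.06,.094)],(np.array(proj(t,[*p,.094]))-[195,195])*6.667)
E
```

```text
start TCP (np.float64(262.43316819024153), np.float64(68.96274395708278)) (np.float64(27.136089521707987), np.float64(367.8867421772244))
0.075 (np.float64(298.46327495491386), np.float64(183.5651214174732))
0.085 (np.float64(298.54933184368315), np.float64(181.19460104631057))
0.095 (np.float64(298.6362763455406), np.float64(178.79963051273398))
0.105 (np.float64(298.72412226428185), np.float64(176.37982957781966))
0.115 (np.float64(298.81288369142203), np.float64(173.934810077132))
0.15 (np.float64(298.93896121598317), np.float64(182.99626713183295))
0.16 (np.float64(300.4166857322773), np.float64(181.229115139257))
0.17 (np.float64(301.88122236976994), np.float64(179.4777340065707))
0.18 (np.float64(303.3327468860419), np.float64(177.7419135522715))
0.146 -0.022 [0.525 0.137] [array([143., 212.]), array([145., 158.])] [211.28190803 202.51912774]
0.146 0.022 [0.569 0.144] [array([230., 233.]), array([232., 180.])] [200.63262677  92.95725634]
0.152 -0.022 [0.525 0.143] [array([148., 204.]), array([149., 151.])] [195.94025931 204.33239738]
0.152 0.022 [0.568 0.15 ] [array([234., 225.]), array([236., 172.])] [185.40197612  94.7470844 ]
0.158 -0.022 [0.524 0.149] [array([152., 196.]), array([153., 143.])] [180.5957313  206.14600733]
0.158 0.022 [0.567 0.156] [array([238., 218.]), array([240., 164.])] [170.16848788  96.53724592]
```

>>> servo_tool(motion=[{"dx":-0.05,"dy":0,"dz":0,"ax":0,"ay":0,"az":0},{"dx":-0.05,"dy":0,"dz":0,"ax":0,"ay":0,"az":0}])

```text
time_s: 3.7
ee_pos: [0.5469, 0.1366, 0.0747]
ee_rot: [-3.142, 0.0, 1.736]
wrist_force: [0.3, 0.8, 1.0]
opening: -0.0004
```

>>> servo_tool(motion=[{"dx":-0.05,"dy":0,"dz":0,"ax":0,"ay":0,"az":0},{"dx":-0.05,"dy":0,"dz":0,"ax":0,"ay":0,"az":0}])

```text
time_s: 3.95
ee_pos: [0.5486, 0.1266, 0.0747]
ee_rot: [-3.142, -0.0, 1.736]
wrist_force: [-0.6, -0.7, -0.8]
opening: -0.0002
```

```bash
python3 - <<'E'
from h import *
s=snap('scene','s3.png');t=snap('top','t3.png');s=s['img'][:,:,::-1];t=t['img'][:,:,::-1]
g=lambda i:np.clip(255*(i/255.)**.5,0,255).astype('uint8')
R=lambda i:cv2.resize(g(i),(400,300),interpolation=cv2.INTER_CUBIC)
sc=lambda i:R(i[155:200,270:330]); tc=lambda i:R(i[195:240,195:255])
cv2.imwrite('pics/d.png',np.hstack([sc(s),tc(t)]))
E
```

```text
(no output)
```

View pics/d.png

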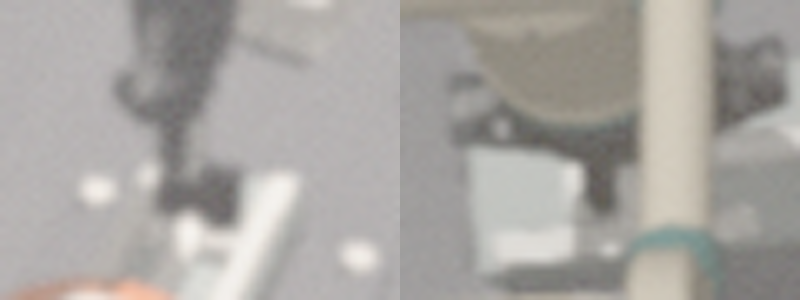

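>>> servo_tool(motion=[{"dx":0,"dy":0,"dz":-0.3,"ax":0,"ay":0,"az":0},{"dx":0,"dy":0,"dz":-0.3,"ax":0,"ay":0,"az":0},{"dx":0,"dy":0,"dz":-0.3,"ax":0,"ay":0,"az":0},{"dx":0,"dy":0,"dz":0,"ax":0,"ay":0,"az":0}])

```text
time_s: 4.55
ee_pos: [0.5504, 0.1273, 0.1672]
ee_rot: [3.136, 0.0, 1.736]
wrist_force: [0.2, -0.5, -0.1]
opening: -0.0002
```

```bash
python3 - <<'E'
from h import *
s=snap('scene','s4.png');o=get_obs();p=np.array(proj(s,o['ee_pos']));print(o['ee_pos'],p)
i=s['img'][:,:,::-1];g=np.clip(255*(i/255.)**.5,0,255).astype('uint8')
g=cv2.resize(g[115:205,250:350],(800,720),interpolation=cv2.INTER_CUBIC)[:600]
q=((p-[250,115])*8).astype(int)
cv2.circle(g,tuple(q),5,(0,0,255),1)
cv2.imwrite('pics/e.png',g)
E
```

```text
[0.54905318 0.12721191 0.16547144] [297.28779546 165.06485026]
```

View pics/e.png

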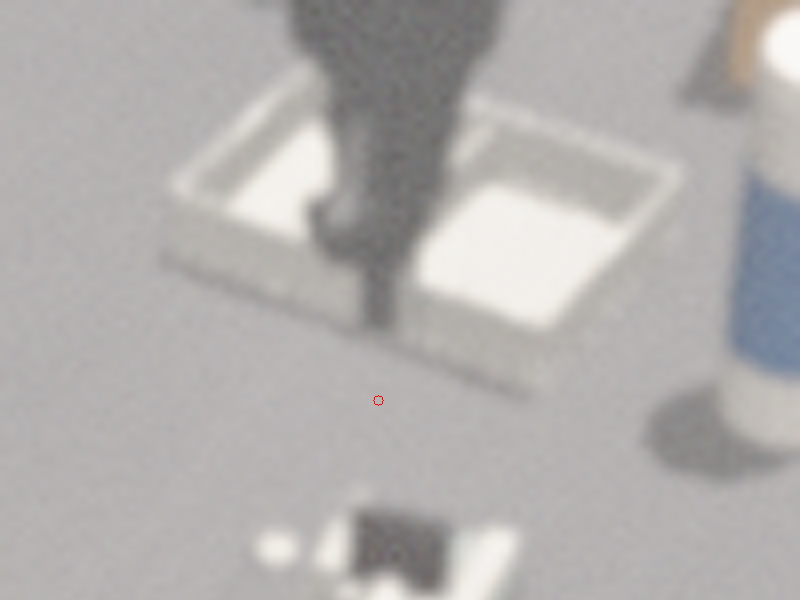

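The finger tips show about 9 px above the projected TCP, in both scene views. That makes the true tip roughly 33 mm higher than the reading, so I closed above the tab. I'll open, move back over it and feel my way lower.

>>> servo_tool(motion=[{"dx":0.1,"dy":0.01,"dz":0,"ax":0,"ay":0,"az":0},{"dx":0.1,"dy":0.01,"dz":0,"ax":0,"ay":0,"az":0},{"dx":0,"dy":0,"dz":0.3,"ax":0,"ay":0,"az":0},{"dx":0,"dy":0,"dz":0.3,"ax":0,"ay":0,"az":0},{"dx":0,"dy":0,"dz":0.3,"ax":0,"ay":0,"az":0},{"dx":0,"dy":0,"dz":0,"ax":0,"ay":0,"az":0}], fingers=0)

```text
time_s: 5.35
ee_pos: [0.5444, 0.1475, 0.0718]
ee_rot: [-3.135, -0.0, 1.737]
wrist_force: [0.5, -0.2, -0.2]
opening: 0.0425
```

>>> servo_tool(motion=[{"dx":0,"dy":0,"dz":0.04,"ax":0,"ay":0,"az":0},{"dx":0,"dy":0,"dz":0.04,"ax":0,"ay":0,"az":0},{"dx":0,"dy":0,"dz":0.04,"ax":0,"ay":0,"az":0}])

```text
time_s: 5.72
ee_pos: [0.5478, 0.1473, 0.0634]
ee_rot: [3.14, -0.0, 1.736]
wrist_force: [-0.4, -0.9, 0.2]
opening: 0.0427
```

>>> servo_tool(motion=[{"dx":0,"dy":0,"dz":0.04,"ax":0,"ay":0,"az":0},{"dx":0,"dy":0,"dz":0.04,"ax":0,"ay":0,"az":0},{"dx":0,"dy":0,"dz":0.04,"ax":0,"ay":0,"az":0}])

```text
time_s: 6.1
ee_pos: [0.5472, 0.1471, 0.0505]
ee_rot: [3.142, -0.0, 1.736]
wrist_force: [0.2, 0.7, 0.0]
opening: 0.0428
```

>>> servo_tool(motion=[{"dx":0,"dy":0,"dz":0,"ax":0,"ay":0,"az":0},{"dx":0,"dy":0,"dz":0,"ax":0,"ay":0,"az":0},{"dx":0,"dy":0,"dz":0,"ax":0,"ay":0,"az":0},{"dx":0,"dy":0,"dz":0,"ax":0,"ay":0,"az":0}], fingers=1)

```text
time_s: 6.6
ee_pos: [0.5472, 0.1472, 0.0509]
ee_rot: [3.141, -0.0, 1.736]
wrist_force: [-0.5, 0.8, 1.1]
opening: 0.0098
```

The fingers now hold the tab (opening 9.8 mm), which confirms the z offset. Pushing the lock home.

>>> servo_tool(motion=[{"dx":-0.04,"dy":0,"dz":0,"ax":0,"ay":0,"az":0},{"dx":-0.04,"dy":0,"dz":0,"ax":0,"ay":0,"az":0},{"dx":-0.04,"dy":0,"dz":0,"ax":0,"ay":0,"az":0},{"dx":-0.04,"dy":0,"dz":0,"ax":0,"ay":0,"az":0}])

```text
time_s: 7.1
ee_pos: [0.5497, 0.1312, 0.0508]
ee_rot: [-3.141, -0.0, 1.736]
wrist_force: [-0.9, 2.0, 2.6]
opening: 0.0102
```

>>> servo_tool(motion=[{"dx":-0.04,"dy":0,"dz":0,"ax":0,"ay":0,"az":0},{"dx":-0.04,"dy":0,"dz":0,"ax":0,"ay":0,"az":0}])

```text
time_s: 7.35
ee_pos: [0.551, 0.1232, 0.0508]
ee_rot: [-3.141, -0.0, 1.736]
wrist_force: [-2.7, 2.3, 3.9]
opening: 0.0104
```

>>> servo_tool(motion=[{"dx":-0.02,"dy":0,"dz":0,"ax":0,"ay":0,"az":0},{"dx":-0.01,"dy":0,"dz":0,"ax":0,"ay":0,"az":0}])

```text
time_s: 7.6
ee_pos: [0.551, 0.1229, 0.0508]
ee_rot: [-3.141, -0.005, 1.735]
wrist_force: [-3.6, 11.1, 3.8]
opening: 0.0099
```

>>> servo_tool(motion=[{"dx":-0.01,"dy":0,"dz":0,"ax":0,"ay":0,"az":0},{"dx":-0.01,"dy":0,"dz":0,"ax":0,"ay":0,"az":0}])

```text
time_s: 7.85
ee_pos: [0.551, 0.1229, 0.0508]
ee_rot: [-3.142, -0.008, 1.734]
wrist_force: [-4.6, 16.0, 4.6]
opening: 0.01
```

>>> servo_tool(motion=[{"dx":-0.01,"dy":0,"dz":0,"ax":0,"ay":0,"az":0},{"dx":0,"dy":0,"dz":0,"ax":0,"ay":0,"az":0}])

```text
time_s: 8.1
ee_pos: [0.551, 0.1229, 0.0508]
ee_rot: [3.142, -0.01, 1.734]
wrist_force: [-4.0, 16.7, 4.3]
opening: 0.0097
```

>>> servo_tool(motion=[{"dx":0.04,"dy":0,"dz":0,"ax":0,"ay":0,"az":0},{"dx":0,"dy":0,"dz":0,"ax":0,"ay":0,"az":0},{"dx":0,"dy":0,"dz":0,"ax":0,"ay":0,"az":0},{"dx":0,"dy":0,"dz":-0.25,"ax":0,"ay":0,"az":0},{"dx":0,"dy":0,"dz":-0.4,"ax":0,"ay":0,"az":0},{"dx":0,"dy":0,"dz":-0.4,"ax":0,"ay":0,"az":0},{"dx":0,"dy":0,"dz":0,"ax":0,"ay":0,"az":0}], fingers=0)

```text
time_s: 8.98
ee_pos: [0.5544, 0.121, 0.1593]
ee_rot: [3.134, 0.001, 1.736]
wrist_force: [0.2, -0.2, 0.8]
opening: 0.0429
```

>>> servo_tool(motion=[{"dx":-0.43,"dy":0.19,"dz":0,"ax":0,"ay":0,"az":0},{"dx":-0.43,"dy":0.19,"dz":0,"ax":0,"ay":0,"az":0},{"dx":-0.43,"dy":0.19,"dz":0,"ax":0,"ay":0,"az":0},{"dx":-0.43,"dy":0.19,"dz":0,"ax":0,"ay":0,"az":0},{"dx":-0.43,"dy":0.19,"dz":0,"ax":0,"ay":0,"az":0},{"dx":0,"dy":0,"dz":0,"ax":0,"ay":0,"az":0.052},{"dx":0,"dy":0,"dz":0,"ax":0,"ay":0,"az":0.052},{"dx":0,"dy":0,"dz":0,"ax":0,"ay":0,"az":0.052},{"dx":0,"dy":0,"dz":0,"ax":0,"ay":0,"az":0.052},{"dx":0,"dy":0,"dz":0,"ax":0,"ay":0,"az":0.052},{"dx":0,"dy":0,"dz":0,"ax":0,"ay":0,"az":0.052},{"dx":0,"dy":0,"dz":0,"ax":0,"ay":0,"az":0.052},{"dx":0,"dy":0,"dz":0,"ax":0,"ay":0,"az":0}], fingers=1)

```text
time_s: 10.6
ee_pos: [0.6799, -0.0754, 0.1542]
ee_rot: [-3.14, 0.002, 0.594]
wrist_force: [-0.3, 0.5, 0.3]
opening: -0.0
```

```bash
python3 - <<'E'
from h import *
s=snap('scene','s5.png');t=snap('top','t5.png');o=get_obs();print(o['ee_pos'],o['ee_rot'],proj(t,o['ee_pos']+[0,0,.033]))
a=cv2.resize(s['img'][130:280,225:345,::-1],(440,550),interpolation=cv2.INTER_CUBIC)
b=cv2.resize(t['img'][140:260,200:365,::-1],None,fx=2.1,fy=2.1,interpolation=cv2.INTER_CUBIC)
c=np.zeros((550,440+b.shape[1],3),'uint8');c[:,:440]=a;c[:b.shape[0],440:]=b
cv2.imwrite('pics/f.png',np.clip(255*(c/255.)**.6,0,255).astype('uint8'))
E
```

```text
[ 0.68014731 -0.07521255  0.15471162] [-3.14068364e+00  1.18635040e-03  5.95069915e-01] (np.float64(312.28462154184194), np.float64(160.5161287866828))
```

View pics/f.png

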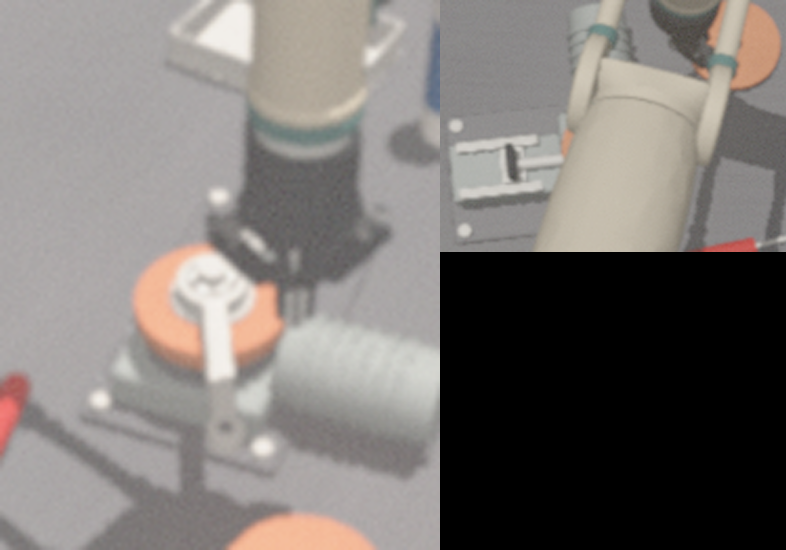

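The lock is home: the tab has moved about 25 mm in the top view. The fingers stand behind the handle on the motor side, so I'll descend and push.

>>> servo_tool(motion=[{"dx":0,"dy":0,"dz":0.3,"ax":0,"ay":0,"az":0},{"dx":0,"dy":0,"dz":0.3,"ax":0,"ay":0,"az":0},{"dx":0,"dy":0,"dz":0.2,"ax":0,"ay":0,"az":0},{"dx":0,"dy":0,"dz":0.2,"ax":0,"ay":0,"az":0},{"dx":0,"dy":0,"dz":0,"ax":0,"ay":0,"az":0}])

```text
time_s: 11.32
ee_pos: [0.6789, -0.0747, 0.0536]
ee_rot: [-3.138, 0.003, 0.594]
wrist_force: [-1.2, -0.2, 0.7]
opening: -0.0
```

>>> servo_tool(motion=[{"dx":-0.05,"dy":0,"dz":0,"ax":0,"ay":0,"az":0},{"dx":-0.05,"dy":0,"dz":0,"ax":0,"ay":0,"az":0},{"dx":-0.05,"dy":0,"dz":0,"ax":0,"ay":0,"az":0},{"dx":-0.05,"dy":0,"dz":0,"ax":0,"ay":0,"az":0}])

```text
time_s: 11.82
ee_pos: [0.6638, -0.0864, 0.0562]
ee_rot: [3.141, -0.001, 0.593]
wrist_force: [0.1, 0.7, 0.7]
opening: -0.0002
```

>>> servo_tool(motion=[{"dx":-0.05,"dy":0,"dz":0,"ax":0,"ay":0,"az":0},{"dx":-0.05,"dy":0,"dz":0,"ax":0,"ay":0,"az":0}])

```text
time_s: 12.08
ee_pos: [0.6561, -0.0917, 0.0559]
ee_rot: [3.141, -0.001, 0.593]
wrist_force: [1.3, 1.2, -0.8]
opening: 0.0001
```

>>> servo_tool(motion=[{"dx":-0.04,"dy":0,"dz":0,"ax":0,"ay":0,"az":0},{"dx":-0.04,"dy":0,"dz":0,"ax":0,"ay":0,"az":0}])

```text
time_s: 12.32
ee_pos: [0.6517, -0.095, 0.0561]
ee_rot: [3.14, -0.006, 0.592]
wrist_force: [6.4, 4.2, -2.2]
opening: -0.0001
```

>>> servo_tool(motion=[{"dx":-0.04,"dy":0,"dz":0,"ax":0,"ay":0,"az":0}])

```text
time_s: 12.45
ee_pos: [0.6485, -0.097, 0.056]
ee_rot: [3.14, -0.006, 0.592]
wrist_force: [5.9, 4.1, -1.3]
opening: -0.0001
```

The spanner gives at about 7.5 N, so the nut is loosening. I'll follow the arc clockwise.

>>> servo_tool(motion=[{"dx":-0.076,"dy":0.005,"dz":0,"ax":0,"ay":0,"az":0.02},{"dx":-0.076,"dy":0.005,"dz":0,"ax":0,"ay":0,"az":0.02},{"dx":-0.076,"dy":0.005,"dz":0,"ax":0,"ay":0,"az":0.02},{"dx":-0.076,"dy":0.005,"dz":0,"ax":0,"ay":0,"az":0.02},{"dx":-0.076,"dy":0.005,"dz":0,"ax":0,"ay":0,"az":0.02}])

```text
time_s: 13.08
ee_pos: [0.6158, -0.116, 0.056]
ee_rot: [-3.14, -0.006, 0.275]
wrist_force: [6.6, 5.6, -2.4]
opening: -0.0002
```

>>> servo_tool(motion=[{"dx":-0.076,"dy":0.005,"dz":0,"ax":0,"ay":0,"az":0.02},{"dx":-0.076,"dy":0.005,"dz":0,"ax":0,"ay":0,"az":0.02},{"dx":-0.076,"dy":0.005,"dz":0,"ax":0,"ay":0,"az":0.02},{"dx":-0.076,"dy":0.005,"dz":0,"ax":0,"ay":0,"az":0.02},{"dx":-0.076,"dy":0.005,"dz":0,"ax":0,"ay":0,"az":0.02}])

```text
time_s: 13.7
ee_pos: [0.5797, -0.1252, 0.0563]
ee_rot: [-3.14, -0.008, -0.039]
wrist_force: [7.5, 4.3, -1.6]
opening: 0.0001
```

>>> servo_tool(motion=[{"dx":-0.076,"dy":0.005,"dz":0,"ax":0,"ay":0,"az":0.02},{"dx":-0.076,"dy":0.005,"dz":0,"ax":0,"ay":0,"az":0.02},{"dx":-0.076,"dy":0.005,"dz":0,"ax":0,"ay":0,"az":0.02},{"dx":-0.076,"dy":0.005,"dz":0,"ax":0,"ay":0,"az":0.02},{"dx":-0.076,"dy":0.005,"dz":0,"ax":0,"ay":0,"az":0.02},{"dx":-0.076,"dy":0.005,"dz":0,"ax":0,"ay":0,"az":0.02},{"dx":-0.076,"dy":0.005,"dz":0,"ax":0,"ay":0,"az":0.02},{"dx":-0.076,"dy":0.005,"dz":0,"ax":0,"ay":0,"az":0.02}])

```text
time_s: 14.7
ee_pos: [0.5214, -0.1158, 0.0567]
ee_rot: [-3.139, -0.009, -0.541]
wrist_force: [7.6, -0.5, -2.9]
opening: -0.0
```

>>> servo_tool(motion=[{"dx":-0.076,"dy":0.005,"dz":0,"ax":0,"ay":0,"az":0.02},{"dx":-0.076,"dy":0.005,"dz":0,"ax":0,"ay":0,"az":0.02},{"dx":-0.076,"dy":0.005,"dz":0,"ax":0,"ay":0,"az":0.02},{"dx":-0.076,"dy":0.005,"dz":0,"ax":0,"ay":0,"az":0.02},{"dx":-0.076,"dy":0.005,"dz":0,"ax":0,"ay":0,"az":0.02},{"dx":0,"dy":0,"dz":0,"ax":0,"ay":0,"az":0}])

```text
time_s: 15.45
ee_pos: [0.4886, -0.0946, 0.0566]
ee_rot: [-3.138, -0.007, -0.852]
wrist_force: [5.1, -2.0, -0.9]
opening: 0.0002
```

>>> servo_tool(motion=[{"dx":-0.076,"dy":0.005,"dz":0,"ax":0,"ay":0,"az":0.02},{"dx":-0.076,"dy":0.005,"dz":0,"ax":0,"ay":0,"az":0.02},{"dx":-0.076,"dy":0.005,"dz":0,"ax":0,"ay":0,"az":0.02},{"dx":0,"dy":0,"dz":0,"ax":0,"ay":0,"az":0}])

```text
time_s: 15.95
ee_pos: [0.4731, -0.0778, 0.0567]
ee_rot: [-3.138, -0.006, -1.04]
wrist_force: [4.7, -2.7, -0.5]
opening: 0.0001
```

>>> servo_tool(motion=[{"dx":0.1,"dy":0,"dz":0,"ax":0,"ay":0,"az":0},{"dx":0.15,"dy":0,"dz":0,"ax":0,"ay":0,"az":0},{"dx":0,"dy":0,"dz":-0.3,"ax":0,"ay":0,"az":0},{"dx":0,"dy":0,"dz":-0.4,"ax":0,"ay":0,"az":0},{"dx":0,"dy":0,"dz":-0.4,"ax":0,"ay":0,"az":0},{"dx":0,"dy":0,"dz":0,"ax":0,"ay":0,"az":0}])

```text
time_s: 16.7
ee_pos: [0.4854, -0.0991, 0.1686]
ee_rot: [-3.138, -0.005, -1.041]
wrist_force: [-0.6, -0.7, -0.3]
opening: 0.0
```

```bash
python3 - <<'E'
from h import *
s=snap('scene','s6.png');t=snap('top','t6.png');o=get_obs();print(o['ee_pos'],o['ee_rot'])
a=cv2.resize(s['img'][130:280,225:345,::-1],(440,550),interpolation=cv2.INTER_CUBIC)
b=cv2.resize(t['img'][140:280,200:360,::-1],(360,315),interpolation=cv2.INTER_CUBIC)
c=np.zeros((550,800,3),'uint8');c[:,:440]=a;c[:315,440:]=b
cv2.imwrite('pics/g.png',np.clip(255*(c/255.)**.6,0,255).astype('uint8'))
E
```

```text
[ 0.48277387 -0.09801767  0.16538196] [ 3.14107072e+00  5.03235897e-04 -1.04118727e+00]
```

View pics/g.png

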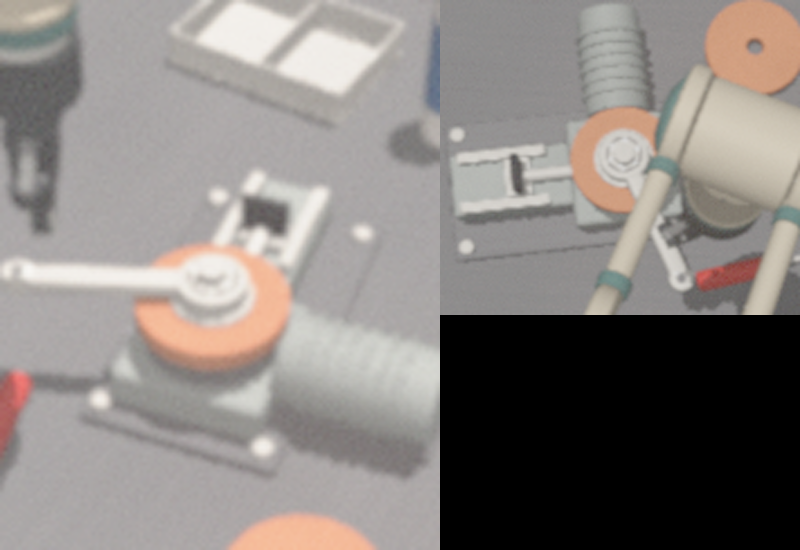

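```bash
python3 - <<'E'
from h import *
import pickle
s=pickle.load(open('scene1.pkl','rb'));t=pickle.load(open('top1.pkl','rb'))
for e in(ray(t,307.6,264.4,.116),ray(s,228.8,203.4,.116)):
  d=e[:2]-[.5708,-.0034];print(e.round(3),np.hypot(*d),np.degrees(np.arctan2(d[1],d[0])))
print('tab',ray(t,200+77/2.25,140+174/2.25,.094))
E
```

```text
[ 0.431 -0.075  0.116] 0.15712563051314607 -152.93543372166042
[ 0.433 -0.074  0.116] 0.1547800622167159 -152.95911570568268
tab [0.54758401 0.11894965 0.094     ]
```

The spanner stands 97° (1.69 rad) from its start, which is about right. Now for unlocking.

>>> servo_tool(motion=[{"dx":-0.312,"dy":-0.341,"dz":0,"ax":0,"ay":0,"az":0},{"dx":-0.312,"dy":-0.341,"dz":0,"ax":0,"ay":0,"az":0},{"dx":-0.312,"dy":-0.341,"dz":0,"ax":0,"ay":0,"az":0},{"dx":-0.312,"dy":-0.341,"dz":0,"ax":0,"ay":0,"az":0},{"dx":-0.312,"dy":-0.341,"dz":0,"ax":0,"ay":0,"az":0},{"dx":0,"dy":0,"dz":0,"ax":0,"ay":0,"az":0.039},{"dx":0,"dy":0,"dz":0,"ax":0,"ay":0,"az":0.039},{"dx":0,"dy":0,"dz":0,"ax":0,"ay":0,"az":0.039},{"dx":0,"dy":0,"dz":0,"ax":0,"ay":0,"az":0}], fingers=0)

```text
time_s: 17.92
ee_pos: [0.5503, 0.1229, 0.1638]
ee_rot: [3.138, 0.0, -1.407]
wrist_force: [0.4, 0.6, -0.6]
opening: 0.0426
```

>>> servo_tool(motion=[{"dx":0,"dy":0,"dz":0.3,"ax":0,"ay":0,"az":0},{"dx":0,"dy":0,"dz":0.3,"ax":0,"ay":0,"az":0},{"dx":0,"dy":0,"dz":0.3,"ax":0,"ay":0,"az":0},{"dx":0,"dy":0,"dz":0.1,"ax":0,"ay":0,"az":0},{"dx":0,"dy":0,"dz":0.1,"ax":0,"ay":0,"az":0},{"dx":0,"dy":0,"dz":0.05,"ax":0,"ay":0,"az":0},{"dx":0,"dy":0,"dz":0,"ax":0,"ay":0,"az":0}])

```text
time_s: 18.8
ee_pos: [0.5516, 0.1233, 0.051]
ee_rot: [-3.141, 0.0, -1.408]
wrist_force: [0.1, -0.2, -0.5]
opening: 0.0428
```

>>> servo_tool(motion=[{"dx":0,"dy":0,"dz":0,"ax":0,"ay":0,"az":0},{"dx":0,"dy":0,"dz":0,"ax":0,"ay":0,"az":0},{"dx":0,"dy":0,"dz":0,"ax":0,"ay":0,"az":0},{"dx":0,"dy":0,"dz":0,"ax":0,"ay":0,"az":0}], fingers=1)

```text
time_s: 19.3
ee_pos: [0.5518, 0.1233, 0.0515]
ee_rot: [-3.14, 0.0, -1.408]
wrist_force: [-1.1, -0.4, 5.8]
opening: 0.0101
```

>>> servo_tool(motion=[{"dx":-0.04,"dy":0,"dz":0,"ax":0,"ay":0,"az":0},{"dx":-0.04,"dy":0,"dz":0,"ax":0,"ay":0,"az":0},{"dx":-0.04,"dy":0,"dz":0,"ax":0,"ay":0,"az":0},{"dx":-0.04,"dy":0,"dz":0,"ax":0,"ay":0,"az":0},{"dx":-0.04,"dy":0,"dz":0,"ax":0,"ay":0,"az":0},{"dx":-0.04,"dy":0,"dz":0,"ax":0,"ay":0,"az":0}])

```text
time_s: 20.05
ee_pos: [0.5482, 0.1459, 0.0515]
ee_rot: [-3.14, -0.002, -1.408]
wrist_force: [-1.0, -2.6, 5.7]
opening: 0.0098
```

>>> servo_tool(motion=[{"dx":-0.02,"dy":0,"dz":0,"ax":0,"ay":0,"az":0},{"dx":-0.02,"dy":0,"dz":0,"ax":0,"ay":0,"az":0},{"dx":0,"dy":0,"dz":0,"ax":0,"ay":0,"az":0}])

```text
time_s: 20.42
ee_pos: [0.5475, 0.1501, 0.0515]
ee_rot: [-3.14, -0.002, -1.408]
wrist_force: [-0.9, -2.3, 6.1]
opening: 0.0099
```

>>> servo_tool(motion=[{"dx":-0.01,"dy":0,"dz":0,"ax":0,"ay":0,"az":0},{"dx":-0.01,"dy":0,"dz":0,"ax":0,"ay":0,"az":0},{"dx":0,"dy":0,"dz":0,"ax":0,"ay":0,"az":0}])

```text
time_s: 20.8
ee_pos: [0.5474, 0.1509, 0.0515]
ee_rot: [-3.14, -0.004, -1.407]
wrist_force: [-0.1, -5.0, 5.2]
opening: 0.0096
```

>>> servo_tool(motion=[{"dx":0.01,"dy":0,"dz":0,"ax":0,"ay":0,"az":0},{"dx":0,"dy":0,"dz":0,"ax":0,"ay":0,"az":0},{"dx":0,"dy":0,"dz":0,"ax":0,"ay":0,"az":0},{"dx":0,"dy":0,"dz":0,"ax":0,"ay":0,"az":0},{"dx":0,"dy":0,"dz":-0.2,"ax":0,"ay":0,"az":0},{"dx":0,"dy":0,"dz":-0.4,"ax":0,"ay":0,"az":0},{"dx":0,"dy":0,"dz":-0.4,"ax":0,"ay":0,"az":0},{"dx":-0.5,"dy":-0.2,"dz":0,"ax":0,"ay":0,"az":0},{"dx":-0.5,"dy":-0.2,"dz":0,"ax":0,"ay":0,"az":0},{"dx":-0.5,"dy":-0.2,"dz":0,"ax":0,"ay":0,"az":0},{"dx":0,"dy":0,"dz":0,"ax":0,"ay":0,"az":0},{"dx":0,"dy":0,"dz":0,"ax":0,"ay":0,"az":0}], fingers=0)

```text
time_s: 22.3
ee_pos: [0.581, 0.3092, 0.1502]
ee_rot: [3.14, -0.001, -1.408]
wrist_force: [0.1, -0.5, 0.4]
opening: 0.0429
```

```bash
python3 - <<'E'
from h import *
s=snap('scene','s7.png');t=snap('top','t7.png')
a=cv2.resize(s['img'][130:280,225:345,::-1],(440,550),interpolation=cv2.INTER_CUBIC)
b=cv2.resize(t['img'][140:280,200:360,::-1],(360,315),interpolation=cv2.INTER_CUBIC)
c=np.zeros((550,800,3),'uint8');c[:,:440]=a;c[:315,440:]=b
cv2.imwrite('pics/k.png',np.clip(255*(c/255.)**.6,0,255).astype('uint8'))
E
```

```text
(no output)
```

View pics/k.png

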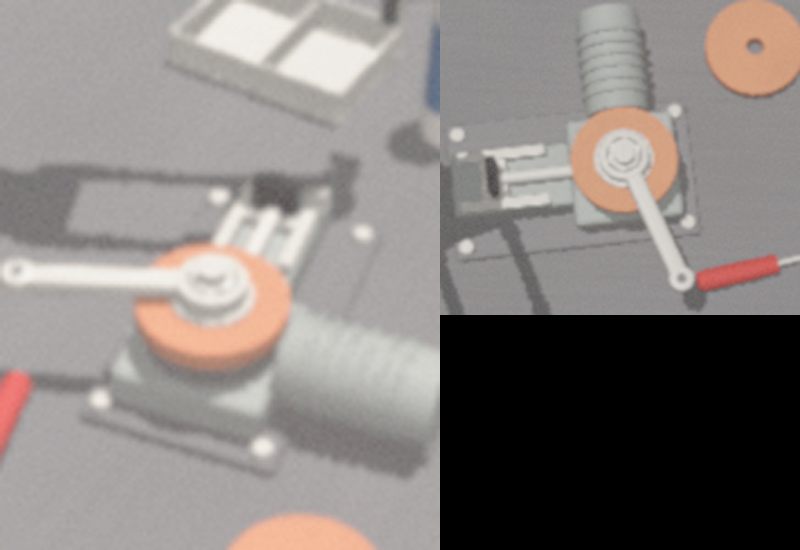

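```bash
python3 - <<'E'
from h import *
o=get_obs();print(o['time_s'],o['wrist_force'],o['dq'].round(3));print(hand_in())
E
```

```text
22.4 [0.48993784 0.26572405 0.4706019 ] [-0.007 -0.003 -0.002  0.003 -0.003  0.001]
the job is handed in; nothing more can be done
None
```

The job is done and handed in at 22.4 s. The spindle lock went home, the nut came loose by about a quarter turn, and the lock is back out.

- **Lock in:** I pinched the tab and slid it about 25 mm to a firm stop at about 17 N. The reading there matched the 127 mm home position.
- **Nut:** I pushed the spanner clockwise and it gave steadily at about 5–9 N. Both cameras put it about 97° (1.69 rad) from its start. Allowing for the 0.1 rad of lock play, the nut itself is loosened by about 1.6–1.7 rad.
- **Lock out:** I drew it about 28 mm back to its outer stop, where the force rose to about 5 N.
- **Last picture:** the tab is fully out and the spanner is where I left it. The screwdriver and spare wheel look unmoved, as does the part of the tray in view. I did not measure them, and the mug, hammer and most of the spray can were outside the crop. The gripper is clear, with a wrist force under 1 N.

**Disagreement:** in the scene camera the fingertips appeared about 33 mm higher than the reported TCP height. My first pinch therefore closed on air above the tab; it felt no contact, and nothing was seen to move. From then on I worked that much lower by feel. I did not find the cause.

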